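# Load a flanged guide bush into a drilling jig

### The arm

A 6-joint arm with a two-finger parallel gripper is mounted at the origin on a cart in front of the work surface, level with it; the furniture and walls round the work are solid. World frame = base frame: x ahead of the robot, y to its left, z up, the work surface at z = 0. Lengths are in mm, angles in degrees, forces in N, time in s.
With the tool pointing down it reaches from about 425 to 950 mm from the base axis. Payload 3.5 kg.
Tool frame: the origin (TCP) lies on the centre line of the jaws, within the pads' length; the fingertips stand 19 mm ahead of it and the grasp point (between the pads) is the TCP; x points along the fingers, y is the direction in which the jaws open and shut, and the axes are right-handed (so a half turn about x gives the same grasp; the last joint's range is limited). The gripper opens to 85 mm and grips with 20 to 120 N. Pads are 22 mm wide; open, the fingers measure 114 mm over their backs; the gripper's body (76 mm by 85 mm) begins 54 mm behind the grasp point. The pads swing forward as they close: fully open they stand 13 mm farther back than shut.
Start: joints at [60.161, 16.404, 90.338, -0, 73.258, -8.594], TCP at [244.557, 629.125, 250.325] pointing down, gripper open.
Joint ranges: [-158.93, 158.93], [-51.34, 127.21], [12.03, 142.37], [-87.48, 267.48], [13.55, 161.25], [-162.69, 162.69]. Speed limits (degrees/s): [159.86, 159.86, 180, 180, 180, 180].

### API

Orientations are given as [roll, pitch, yaw] about the fixed x, y, z axes, in that order (R = Rz(yaw) Ry(pitch) Rx(roll)).
In Python, from bench import sensors, capture, workorder gives the robot as it stands.
- The arm moves only by the tool step_arm, never from a script. Its argument "moves" is a list of rows, each an object with "slide": the shift along the tool's x, y, z in mm, a list of three; "turn": the turn, a rotation vector about the tool's x, y, z in degrees, a list of three. In form: [{"slide": [tx, ty, tz], "turn": [rx, ry, rz]}, ...]. A call has 1 to 10 rows; each row is the pose to reach, as a shift and turn from the pose commanded when the call began, along the tool's axes at that moment; what a row does not reach only later rows make up. A row lasts 1/8 s, in which the tool goes at most 62.5 mm and 10.7 degrees, less where a joint would pass 70% of its speed; a pose out of reach is approached as far as the arm can. A call with a gripper value outside its range is refused whole. "claw" is the finger opening in mm, from 0 to 85.4, set as the call begins (left out, the last holds). The fingers move at their own pace and stop on an object; the grip force is fixed at half the most. Time passes only in rows, so rows that repeat a pose let the fingers close. It gives the time, the measured TCP pose, the force and the opening at its end, in the units of the state.
- sensors.sense(): the state, without advancing time (a new reading comes with each control period).
- capture(name): name is "scene" or "top" or "wrist"; returns a dict with "color" (480x640x3 uint8, blue, green, red), "z_map" (480x640 float32, mm along the optical axis (not along the pixel's ray), 0 where there is no reading), "fx", "fy", "cx", "cy" (pixels), "rvec" (rotation vector, rad) and "tvec" (3), from world to camera coordinates, as OpenCV has them. Camera axes: x right, y down, z forward; pixel columns grow to the right and rows downward; lengths in mm; the calibration is good to about 2 mm. A picture is of the moment at which its call begins.
- workorder.job_done(): hands the job in, once; it reports no verdict.
The state is a dict: "clock": time; "qpos": joint angles; "qvel": joint speeds; "joint_efforts": joint torques, N m; "tcp_pos": TCP position; "eef_rot": TCP orientation; "contact_force": force on the tool from outside, world axes, zero at the start; "moment": the same for the moment, N m; "finger_gap": finger opening in mm.
Only numpy, scipy, OpenCV 4.12 (cv2) and the standard library are available. Lean on these libraries where they do the work, as an engineer would, in place of code of your own. Each camera call takes 0.05 s, during which the arm holds its last target. There are 200 camera calls.

### The job

Load the brass guide bush into the blue drilling jig: slide it upright into the slot from the open front, flange under the slotted plate, and press it home against the rubber stop with a steady push of 10 to 15 N for about a second, never more than 20 N on the stop or 25 N on the rest of the jig. Then let go of the bush and push the red-knobbed bolt fully across the slot behind it. Leave the tape measure and the green tin where they are.

Things in the scene. Friction and masses are not known exactly. Their poses are not given: they have to be found in the camera images.
- bush_mid (a point): Centre of the loose brass guide bush, half-way up (40 mm above its underside), z up along it. Round barrel 30 mm in diameter, 80 mm tall, with a round flange 54 mm in diameter and 6 mm thick at its foot. Starts standing upright on its flange on the bench; 0.15 to 0.31 kg.
- jig: Blue drilling jig, fixed on the bench. Origin at bench height, on the slot's centre line; +x is the way the bush slides in (the slot opens to -x), +y to the left of that, z up. Base plate 12 mm thick, x -105 to +80, y -105 to +55 mm; in front of x -50 it is a bare apron. The aluminium slotted plate lies above it. Slot guides for the bolt reach 46 mm up at |y| over 27 mm.
- bolt (a joint): Travel of the slide bolt along the jig's +y, in m: 0 open, 0.045 fully across the slot. It crosses at x = -25 mm, 37 mm above the bench (rod 10 mm in diameter), behind the barrel of a bush that is home. It slides with about 3 N and stays where it is left.
- bolt_knob (a point): Middle of the bolt's upright red knob, 20 mm in diameter, from 33 to 67 mm above the bench; this point is 55 mm above it. Open it stands at jig x -25, y -100 mm, shut at y -55 mm (it starts up to 6 mm from open).
- tape_mid (a point): Centre of the black tape measure, 60 x 74 x 28 mm, loose on the bench: leave alone.
- tin_mid (a point): Centre of the flat green tin, 62 x 87 x 22 mm, loose on the bench: leave alone.
- slot_mouth (a point): On the slot's centre line at jig x -36 mm, 25 mm above the bench, in mid-plate. From here inward the slot is 33 mm wide; outward it flares to about 55 mm at x -50. The plate is 8 mm thick, underside 21 mm and top 29 mm above the bench, |y| up to 50 mm; the gap under it for the flange is 9 mm high and 62 mm wide. Axes as the jig's.
- screw_bracket (a point): Top of the blue bracket (55 mm above the bench) at jig x +68 mm; it carries an adjusting screw with a round black rubber stop, 18 mm in diameter, 45 mm up on the centre line. The stop's setting is not reported and differs each time: the bush touches it with its axis somewhere between jig x 0 and +26 mm; the rubber then gives 1 to 2 mm under a push. Axes as the jig's.
Not all that is in view belongs to the job. Several things look just like the part that bears bush_mid: the one meant starts farthest from the robot's base.

How it is judged:
By the outcome, as a careful person would: the job done as asked, in the order asked, and still so for the second after the job is handed in, with the robot touching nothing.
It also fails if it takes over 64 s, if anything falls off the work surface, if the arm or the gripper's body presses on something with over 40 N, if the wrist force passes 120 N, or if a joint passes its speed limit or range.

## Working session

There is one attempt and no reset: what is moved stays moved. The work goes in short steps, Python scripts to look and compute and a tool call to move; the robot and the scene stay as the last step left them, time stands still between calls to the robot, and variables do not carry over. Pictures are saved under pics/ and viewed, about 8 in all and at most 12, crops included, and the job is handed in when it is done.

Besides the shell and the picture viewer there is one more tool, called as name([rows], argument=value, ...), one row to a line, values as JSON. step_arm: Moves the arm, as the interface text tells. Its arguments: {"type":"object","properties":{"moves":{"type":"array","items":{"type":"object","properties":{"slide":{"type":"array","items":{"type":"number"}},"turn":{"type":"array","items":{"type":"number"}}}}},"claw":{"type":"number"}},"required":["moves"]}

```bash
mkdir -p pics; ls; cat > h.py <<'E'
import numpy as np,cv2
from bench import sensors,capture,workorder
def snap(n,f=None):
    c=capture(n)
    if f: cv2.imwrite('pics/'+f,c['color'])
    return c
def world(c,z=None):
    R,_=cv2.Rodrigues(np.array(c['rvec'],float)); t=np.array(c['tvec'],float).ravel()
    v,u=np.mgrid[0:480,0:640]; d=c['z_map'].astype(float)
    P=np.dstack([(u-c['cx'])/c['fx']*d,(v-c['cy'])/c['fy']*d,d])
    return (P-t)@R
def ray(c,u,v,z):
    R,_=cv2.Rodrigues(np.array(c['rvec'],float)); t=np.array(c['tvec'],float).ravel()
    d=R.T@np.array([(u-c['cx'])/c['fx'],(v-c['cy'])/c['fy'],1]); o=-R.T@t
    return o+d*(z-o[2])/d[2]
E
python3 - <<'E'
from h import *
print(sensors.sense())
for n in('top','scene'):
    c=snap(n,n+'0.png'); np.savez('pics/'+n+'0.npz',**c); print(n,c['rvec'],c['tvec'],c['fx'])
E
```

```text
pics
{'clock': 0.0, 'qpos': array([ 6.01621019e+01,  1.64575362e+01,  9.04218629e+01, -1.22264809e-04,
        7.32587066e+01, -8.59636003e+00]), 'qvel': array([ 0.00431339,  0.14803043,  0.02070887, -0.01118791,  0.02497326,
       -0.0848855 ]), 'joint_efforts': array([-2.58500349e-04, -4.05972898e+01, -2.92631543e+01, -3.98817321e-06,
        5.79212996e-03, -2.63483422e-06]), 'tcp_pos': array([244.24247395, 628.61167429, 248.90839141]), 'eef_rot': array([ -98.54782139,   89.86189427, -119.78932411]), 'contact_force': array([-0.1039876 ,  1.46154255,  0.60009833]), 'moment': array([ 0.01916037,  0.01816869, -0.01634281]), 'finger_gap': 85.3747198017925}
top [ 2.17595154 -2.15057982  0.14549992] [ -71.39480185  476.76951143 1010.94149506] 487.80552284607734
scene [ 1.97636599 -0.56332267  0.34431816] [-432.21423209  140.10269636  691.79483321] 456.9742646008903
```

View pics/top0.png

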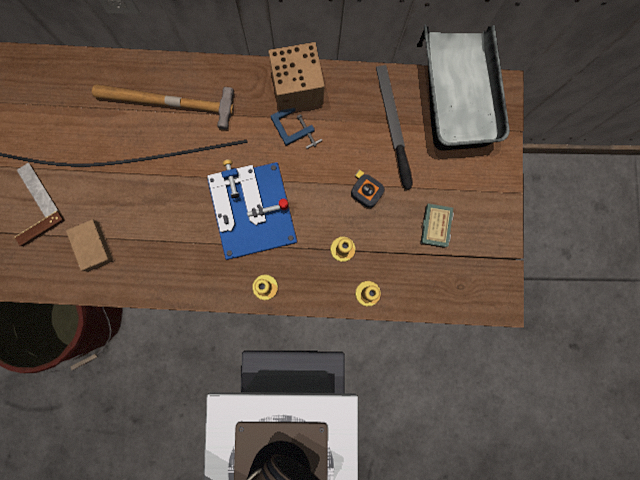

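View pics/scene0.png

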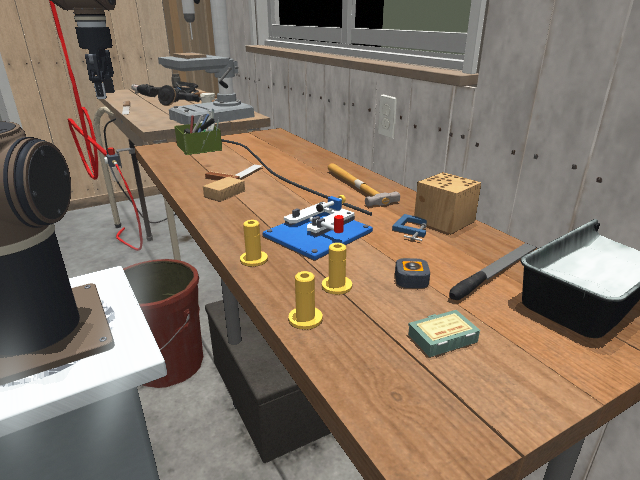

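```bash
python3 - <<'E'
from h import *
c=dict(np.load('pics/top0.npz')); W=world(c); im=c['color']
cv2.imwrite('pics/crop1.png',cv2.resize(im[145:310,195:395],None,fx=4,fy=3.6*1.0,interpolation=cv2.INTER_CUBIC))
for (u,v) in [(343,249),(265,288),(369,293)]:
    w=W[v-22:v+22,u-22:u+22].reshape(-1,3); 
    fl=w[(w[:,2]>2)&(w[:,2]<12)]; t=w[(w[:,2]>74)&(w[:,2]<86)]
    print(u,v,'top',t.mean(0),len(t),np.hypot(*t.mean(0)[:2]),'flangec',(fl.min(0)+fl.max(0))/2,np.ptp(fl,axis=0))
# bare blue base corners
hsv=cv2.cvtColor(im,cv2.COLOR_BGR2HSV)
m=(cv2.inRange(hsv,(105,120,60),(125,255,255))>0)
m[:150]=0;m[270:]=0;m[:,:200]=0;m[:,305:]=0
m=m&(W[...,2]>6)&(W[...,2]<18)
p=W[m][:,:2].astype(np.float32); print(len(p),cv2.minAreaRect(p),cv2.boxPoints(cv2.minAreaRect(p)),np.median(W[m][:,2]))
r=cv2.inRange(hsv,(0,180,80),(6,255,255))>0; r[:190]=0;r[220:]=0;r[:,:270]=0;r[:,300:]=0
w=W[r]; w=w[w[:,2]>60]; print('knob',w.mean(0),len(w))
E
```

```text
343 249 top [ 460.78652691 -125.94656487   79.28970398] 134 477.6889789201304 flangec [ 460.88900125 -125.81665406    6.87983106] [95.6191965  94.47073419  9.74827564]
265 288 top [375.96914645  40.8250708   79.63984209] 140 378.1791711467185 flangec [374.12966569  42.61818309   6.53751491] [93.26337775 95.01682575  9.0530247 ]
369 293 top [ 365.44423077 -180.38835526   79.41590979] 139 407.540727430302 flangec [ 365.96887568 -182.71320006    6.67589576] [93.36819385 93.81929636  9.3338982 ]
3545 ((542.385009765625, 73.93344116210938), (183.1306610107422, 158.483154296875), 14.587031364440918) [[433.81415  127.56    ]
 [473.7282   -25.81464 ]
 [650.9559    20.306885]
 [611.0418   173.68152 ]] 11.687492427285791
knob [547.36953703   1.89759929  66.26055674] 56
```

View pics/crop1.png

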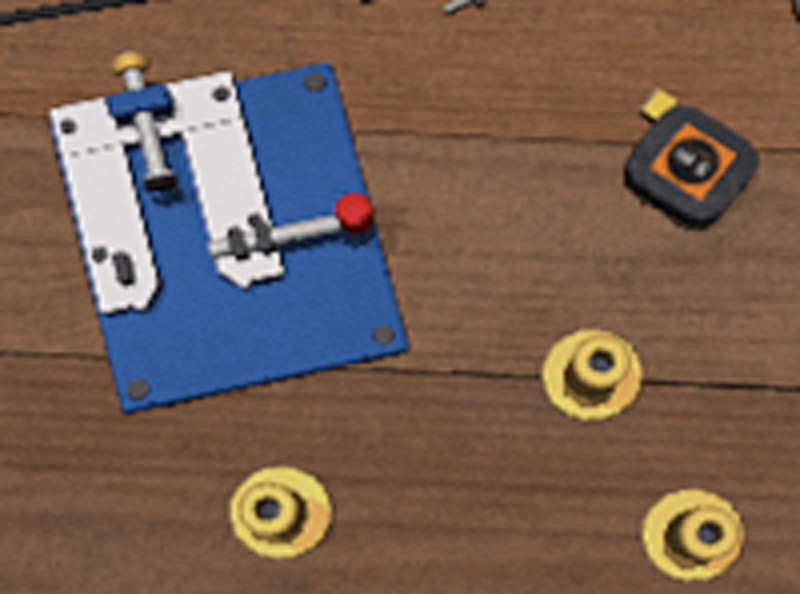

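```bash
cat > k.py <<'E'
import json,numpy as np
from scipy.spatial.transform import Rotation as Ro
# down-pointing tool: x=-z world, y=(cos a, sin a), z = x cross y
def down(a):
    a=np.radians(a); x=np.array([0,0,-1.]); y=np.array([np.cos(a),np.sin(a),0]); return np.c_[x,y,np.cross(x,y)]
def step(R,p,R2,p2):
    return (R.T@(np.array(p2)-p)).round(1),Ro.from_matrix(R.T@R2).as_rotvec(degrees=True).round(1)
def J2W(v,o=(548.2,101.3),a=14.587):
    a=np.radians(a);c,s=np.cos(a),np.sin(a); return np.array([o[0]+c*v[0]-s*v[1],o[1]+s*v[0]+c*v[1]])
def W2J(v,o=(548.2,101.3),a=14.587):
    a=np.radians(a);c,s=np.cos(a),np.sin(a); d=np.array(v[:2])-o; return np.array([c*d[0]+s*d[1],-s*d[0]+c*d[1]])
E
python3 - <<'E'
from k import *
from bench import sensors
s=sensors.sense(); R=Ro.from_euler('xyz',s['eef_rot'],degrees=True).as_matrix(); print(R.round(3))
a=np.degrees(np.arctan2(R[1,1],R[0,1])); print('jaw yaw',a)
p=np.array([244.557,629.125,250.325])
for b in (104.587,-75.413):
    print(b,step(down(a),p,down(b),[*J2W((-60,0)),250]),)
b=a+Ro.from_matrix(down(a).T@down(104.587)).magnitude()*0
print(step(down(104.587),[*J2W((-60,0)),250],down(104.587),[461,-126,200]))
E
```

```text
[[-0.001  0.362  0.932]
 [-0.002  0.932 -0.362]
 [-1.    -0.002 -0.   ]]
jaw yaw 68.7560966252287
104.587 (array([ 3.000e-01, -4.171e+02,  4.256e+02]), array([-35.8,   0. ,   0. ]))
-75.413 (array([ 3.000e-01, -4.171e+02,  4.256e+02]), array([144.2,   0. ,   0. ]))
(array([  50. , -198. ,  -81.6]), array([0., 0., 0.]))
```

step_arm([
  {"slide": [0,-417.1,425.6],"turn": [-35.8,0,0]},
  {"slide": [0,-417.1,425.6],"turn": [-35.8,0,0]},
  {"slide": [0,-417.1,425.6],"turn": [-35.8,0,0]},
  {"slide": [0,-417.1,425.6],"turn": [-35.8,0,0]},
  {"slide": [0,-417.1,425.6],"turn": [-35.8,0,0]},
  {"slide": [0,-417.1,425.6],"turn": [-35.8,0,0]},
  {"slide": [0,-417.1,425.6],"turn": [-35.8,0,0]},
  {"slide": [0,-417.1,425.6],"turn": [-35.8,0,0]},
  {"slide": [0,-417.1,425.6],"turn": [-35.8,0,0]},
  {"slide": [0,-417.1,425.6],"turn": [-35.8,0,0]},
])

```text
clock: 1.35
tcp_pos: [490.6, 83.5, 250.0]
eef_rot: [-169.9, 90.0, -155.5]
contact_force: [0.6, 0.3, -0.6]
finger_gap: 84.8
```

step_arm([
  {"slide": [0,0,0],"turn": [0,0,0]},
  {"slide": [0,0,0],"turn": [0,0,0]},
])

```text
clock: 1.6
tcp_pos: [489.6, 86.6, 249.9]
eef_rot: [142.4, 89.9, 156.9]
contact_force: [-0.3, 0.2, -0.6]
finger_gap: 85.3
```

```bash
python3 - <<'E'
from h import *; from k import *
s=sensors.sense(); print(s['tcp_pos'],s['eef_rot'],s['qpos'])
c=snap('wrist','w1.png'); np.savez('pics/w1.npz',**c); print(c['fx'],c['cx'],c['cy'])
R,_=cv2.Rodrigues(c['rvec']); print('cam',-R.T@c['tvec'])
E
```

```text
[489.59103452  86.5933236  249.86041463] [142.3713834   89.92718034 156.91996036] [-1.69143260e+00 -6.42828322e+00  1.14838810e+02  2.79782600e-02
  7.16572795e+01 -1.06248830e+02]
414.2531210312997 315.2707279192249 241.774812838942
cam [419.9363176   67.27159264 374.94084874]
```

View pics/w1.png

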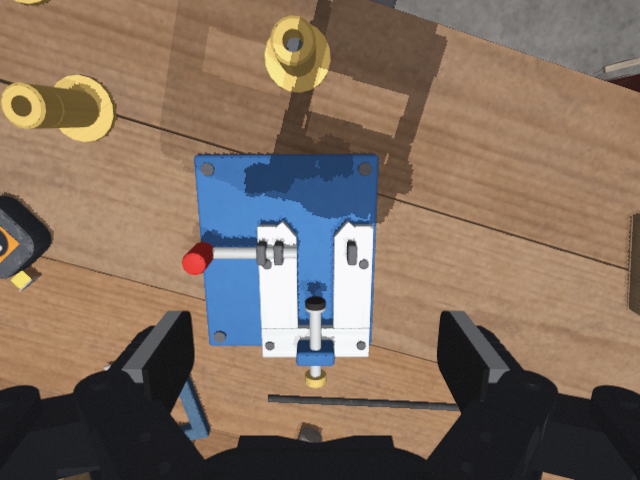

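```bash
python3 - <<'E'
from h import *; from k import *
c=dict(np.load('pics/w1.npz')); W=world(c); im=c['color']; hsv=cv2.cvtColor(im,cv2.COLOR_BGR2HSV)
print('plate z',np.median(W[270:320,275:290,2]),np.median(W[270:320,345:355,2]),'base z',np.median(W[300:330,220:245,2]),'bench',np.median(W[400:420,330:400,2]),np.median(W[250:300,420:440,2]))
L=[];Rr=[]
g=hsv[...,1].astype(float)
for v in list(range(242,250))+list(range(268,325)):
    # saturation transition: white->blue, subpixel crossing at mid
    def cross(u0,u1):
        r=g[v,u0:u1]; m=(r.min()+r.max())/2; k=np.where(np.diff(r>m))[0]
        if len(k)!=1: return None
        k=k[0]; return u0+k+(m-r[k])/(r[k+1]-r[k])
    a=cross(284,305);b=cross(325,345)
    if a: L.append(ray(c,a,v,29)[:2])
    if b: Rr.append(ray(c,b,v,29)[:2])
for n,q in(('L',L),('R',Rr)):
    q=np.array(q,np.float32); d=cv2.fitLine(q,cv2.DIST_HUBER,0,.01,.01).ravel(); print(n,len(q),d,np.degrees(np.arctan(d[1]/d[0])), 'jig', W2J(q.mean(0)),W2J(q.mean(0)+d[:2]*40))
m=(cv2.inRange(hsv,(105,120,40),(125,255,255))>0)
m[:145]=0;m[360:]=0;m[:,:190]=0;m[:,390:]=0; m&=(W[...,2]<20)&(W[...,2]>5)
cnt=W[m][:,:2].astype(np.float32); print(cv2.minAreaRect(cnt))
r=cv2.inRange(hsv,(0,180,80),(6,255,255))>0; w=W[r]; w=w[w[:,2]>62]; print('knob jig',W2J(w.mean(0)[:2]),len(w),w[:,2].mean())
for u,v,z in((196,155,12),(378,155,12),(209,346,12),(316,303,54)): print(W2J(ray(c,u,v,z)[:2]))
# bush positions
for (u,v) in [(23,106),(293,42)]:
    w=W[max(0,v-30):v+30,max(0,u-30):u+35].reshape(-1,3); t=w[(w[:,2]>75)&(w[:,2]<84)]; print('bush',(t.min(0)+t.max(0))/2,t.mean(0))
E
```

```text
plate z 30.292332829912212 30.226566808147503 base z 13.237345159907498 bench 1.2201961966852695 1.326224108464792
L 65 [9.6687406e-01 2.5525394e-01 5.7129065e+02 8.9541534e+01] 14.788632 jig [ 13.55649632 -17.23477509] [ 53.55627407 -17.09401399]
R 62 [9.6799701e-01 2.5096169e-01 5.5675385e+02 1.1892077e+02] 14.534427 jig [12.71590837 14.89849537] [52.71591943 14.86178527]
((541.5552978515625, 72.63217163085938), (183.1358184814453, 158.95774841308594), 14.628666877746582)
knob jig [-27.02462585 -94.94415977] 420 69.7714407798389
[-104.65057633 -103.38323887]
[-104.58471591   53.16099202]
[  80.03683129 -105.54798876]
[14.67306182 -0.21019307]
bush [ 459.91991106 -126.72900595   79.34075318] [ 459.3641723  -124.99772062   80.62186981]
bush [374.9649223   40.29874935  79.40862557] [375.03717879  40.50889714  80.91889727]
```

```bash
python3 - <<'E'
from k import *
a=104.6; A=[*J2W((-60,0)),250.3]; print(A,down(a).round(4))
for q in([460.3,-126.4,150],[460.3,-126.4,56]): print(step(down(a),A,down(a),q))
E
```

```text
[np.float64(490.13401970226033), np.float64(86.18901286935545), 250.3] [[ 0.     -0.2521  0.9677]
 [ 0.      0.9677  0.2521]
 [-1.      0.      0.    ]]
(array([ 100.3, -198.2,  -82.5]), array([0., 0., 0.]))
(array([ 194.3, -198.2,  -82.5]), array([0., 0., 0.]))
```

step_arm([
  {"slide": [100.3,-198.2,-82.5]},
  {"slide": [100.3,-198.2,-82.5]},
  {"slide": [100.3,-198.2,-82.5]},
  {"slide": [100.3,-198.2,-82.5]},
  {"slide": [100.3,-198.2,-82.5]},
  {"slide": [100.3,-198.2,-82.5]},
  {"slide": [130,-198.2,-82.5]},
  {"slide": [165,-198.2,-82.5]},
  {"slide": [194,-198.2,-82.5]},
  {"slide": [194,-198.2,-82.5]},
])

```text
invalid input
```

step_arm([
  {"slide": [0,0,0]},
])

```text
invalid input
```

```bash
python3 - <<'E'
from h import *
s=sensors.sense(); print(s['tcp_pos'],s['contact_force'])
c=snap('wrist','w2.png'); np.savez('pics/w2.npz',**c)
E
```

```text
[489.48880831  87.00516888 249.94319656] [-0.25165339 -0.04089409 -0.17231767]
```

View pics/w2.png

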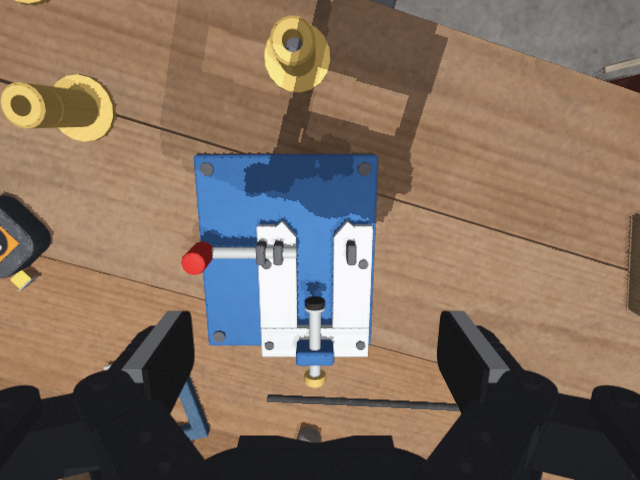

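Turn is required in each row; the picture is unchanged (the call was refused). Target is bush A, top-image (343,249), 478 mm from the base; the others (265,288) at 378 mm and (369,293) at 408 mm are nearer. The enlarged crop (its bush at crop (600,365)) agrees.

step_arm([
  {"slide": [100.3,-198.2,-82.5],"turn": [0,0,0]},
  {"slide": [100.3,-198.2,-82.5],"turn": [0,0,0]},
  {"slide": [100.3,-198.2,-82.5],"turn": [0,0,0]},
  {"slide": [100.3,-198.2,-82.5],"turn": [0,0,0]},
  {"slide": [100.3,-198.2,-82.5],"turn": [0,0,0]},
  {"slide": [100.3,-198.2,-82.5],"turn": [0,0,0]},
  {"slide": [130,-198.2,-82.5],"turn": [0,0,0]},
  {"slide": [165,-198.2,-82.5],"turn": [0,0,0]},
  {"slide": [194,-198.2,-82.5],"turn": [0,0,0]},
  {"slide": [194,-198.2,-82.5],"turn": [0,0,0]},
])

```text
clock: 2.95
tcp_pos: [459.1, -124.1, 55.0]
eef_rot: [135.5, 89.8, 150.2]
contact_force: [0.1, 0.1, 0.7]
finger_gap: 85.4
```

step_arm([
  {"slide": [0,0,0],"turn": [0,0,0]},
])

```text
clock: 3.08
tcp_pos: [461.4, -125.9, 57.9]
eef_rot: [-40.5, 89.9, -25.8]
contact_force: [-0.3, -0.3, 0.1]
finger_gap: 85.5
```

```bash
python3 - <<'E'
from h import *
s=sensors.sense(); print(s['tcp_pos'],s['contact_force'])
c=snap('wrist','w3.png'); np.savez('pics/w3.npz',**c)
E
```

```text
[ 461.36051671 -125.93956589   57.88081326] [-0.32910383 -0.29236774  0.1484093 ]
```

View pics/w3.png

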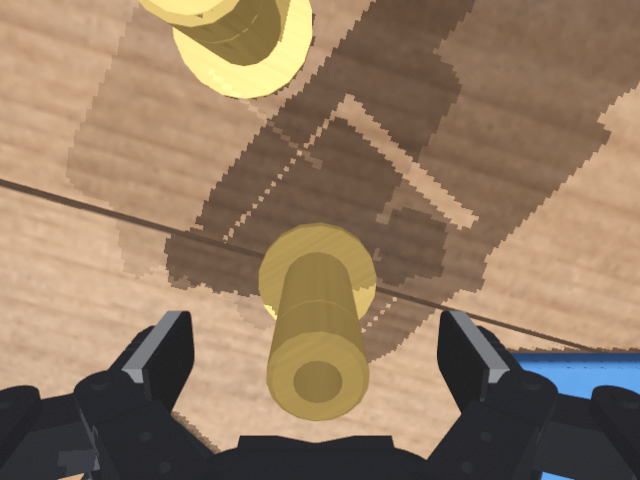

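```bash
python3 - <<'E'
from h import *
c=dict(np.load('pics/w3.npz')); W=world(c)
w=W[300:425,250:385].reshape(-1,3); t=w[(w[:,2]>76)&(w[:,2]<86)]
print(len(t),cv2.minEnclosingCircle(t[:,:2].astype(np.float32)),np.median(t[:,2]))
s=[sensors.sense() for i in range(3)]; print(s[-1]['tcp_pos'],s[-1]['qvel'])
E
```

```text
6694 ((459.8954772949219, -126.91609954833984), 15.437310218811035) 80.98621930436221
[ 461.57205854 -126.33004404   58.21913521] [-0.51445268 -0.15167587 -0.19597957 -0.0492053  -0.04593091 -0.02570479]
```

step_arm([
  {"slide": [0,0,0],"turn": [0,0,0]},
  {"slide": [0,0,0],"turn": [0,0,0]},
  {"slide": [0,0,0],"turn": [0,0,0]},
  {"slide": [0,0,0],"turn": [0,0,0]},
  {"slide": [0,0,0],"turn": [0,0,0]},
  {"slide": [0,0,0],"turn": [0,0,0]},
], claw=20)

```text
clock: 3.88
tcp_pos: [460.3, -126.6, 56.8]
eef_rot: [-49.5, 90.0, -34.9]
contact_force: [-1.1, 1.2, 5.2]
finger_gap: 28.8
```

step_arm([
  {"slide": [-20,0,0],"turn": [0,0,0]},
  {"slide": [-50,0,10],"turn": [0,0,0]},
  {"slide": [-50,15,45],"turn": [0,0,0]},
  {"slide": [-50,60,50.5],"turn": [0,0,0]},
  {"slide": [-50,110,50.5],"turn": [0,0,0]},
  {"slide": [-50,155,50.5],"turn": [0,0,0]},
  {"slide": [-50,185,50.5],"turn": [0,0,0]},
  {"slide": [-50,197.3,50.5],"turn": [0,0,0]},
  {"slide": [-50,197.3,50.5],"turn": [0,0,0]},
  {"slide": [-50,197.3,50.5],"turn": [0,0,0]},
])

```text
clock: 5.12
tcp_pos: [459.7, 76.4, 106.2]
eef_rot: [-79.9, 90.0, -65.4]
contact_force: [0.2, 0.2, -1.5]
finger_gap: 28.8
```

step_arm([
  {"slide": [0,0,0],"turn": [0,0,0]},
  {"slide": [0,0,0],"turn": [0,0,0]},
  {"slide": [0,0,0],"turn": [0,0,0]},
])

```text
clock: 5.5
tcp_pos: [459.5, 76.9, 106.3]
eef_rot: [-43.3, 90.0, -28.7]
contact_force: [0.3, 1.0, -3.1]
finger_gap: 28.6
```

```bash
python3 - <<'E'
from h import *; from k import *
s=sensors.sense(); print(s['tcp_pos'],W2J(s['tcp_pos']),s['contact_force'],s['moment'],s['finger_gap'])
c=snap('wrist','w4.png'); np.savez('pics/w4.npz',**c); W=world(c)
t=snap('scene'); np.savez('pics/s4.npz',**t)
a=c['color']; b=cv2.resize(t['color'][150:270,220:390],None,fx=3,fy=3,interpolation=cv2.INTER_CUBIC)
out=np.zeros((600,800,3),np.uint8); out[:360,:480]=cv2.resize(a,(480,360)); out[:, :]=out
out[240:600,290:800]=b; out[:240,:480]=cv2.resize(a,(480,360))[120:360] ; cv2.imwrite('pics/m4.png',out)
E
```

```text
[459.46188571  76.91300169 106.34062436] [-92.01962023  -1.25224101] [ 0.25470572  0.97864705 -3.12411824] [ 0.01636502  0.02661002 -0.00053754] 28.607711449306688
```

View pics/m4.png

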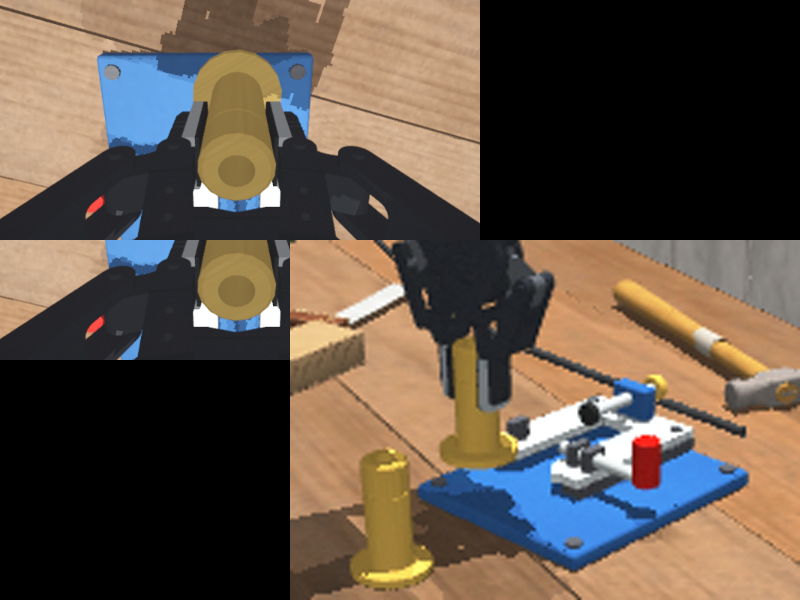

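```bash
python3 - <<'E'
from h import *; from k import *
c=dict(np.load('pics/w4.npz')); W=world(c); im=c['color'];hsv=cv2.cvtColor(im,cv2.COLOR_BGR2HSV)
y=(hsv[...,0]>15)&(hsv[...,0]<30)&(hsv[...,1]>100)
b=y&(W[...,2]>122); w=W[b]; ok=np.abs(W2J(w[0])[0])>-1
z=np.median(w[:,2]);print('ztop',z,np.percentile(w[:,2],[5,95]))
q=w[np.abs(w[:,2]-z)<4][:,:2].astype(np.float32); ce,r=cv2.minEnclosingCircle(q); print('top c',W2J(ce),r)
f=y&(W[...,2]>50)&(W[...,2]<62); f[:150]=0; w=W[f]; J=np.array([W2J(p) for p in w]); print('flange',np.median(w[:,2]),J.min(0),J.max(0),len(J))
# slot edges
for v in range(380,402,3):
    r=hsv[v,:,1]; print(v,[ (u,round(float(W2J(ray(c,u+.5,v,29)[:2])[1]),2)) for u in range(240,400) if (r[u]>60)!=(r[u+1]>60)])
# outer plate edges base
E
```

```text
ztop 130.44506862858313 [123.64237933 131.73518774]
top c [-92.61115368  -2.82610605] 15.483116149902344
flange 56.89106496394088 [-119.35949179  -28.69698984] [-83.5910905   24.23869811] 4570
380 [(262, -32.45), (367, 26.78)]
383 [(262, -32.52), (367, 26.85)]
386 [(262, -32.59), (367, 26.92)]
389 [(262, -32.67), (366, 26.42)]
392 [(263, -32.17), (366, 26.49)]
395 [(264, -31.67), (365, 25.98)]
398 [(265, -31.17), (364, 25.48)]
401 [(267, -30.09), (362, 24.4)]
```

```bash
python3 - <<'E'
from h import *; from k import *
c=dict(np.load('pics/w4.npz')); W=world(c); hsv=cv2.cvtColor(c['color'],cv2.COLOR_BGR2HSV); g=hsv[...,1].astype(float)
for v in range(418,440,2):
    e=[u+ (100-g[v,u])/(g[v,u+1]-g[v,u]) for u in range(250,380) if (g[v,u]>100)!=(g[v,u+1]>100)]
    print(v,[np.round([u,*W2J(ray(c,u,v,29)[:2])],2).tolist() for u in e])
# bush silhouette edges near barrel, rows
y=(hsv[...,0]>15)&(hsv[...,0]<30)&(hsv[...,1]>100)
for v in (250,270,290,340,345,350,355): 
    k=np.where(y[v,200:440])[0]+200; print(v,k.min(),k.max())
k=(np.nonzero(y[:,200:440]));print(c['tvec'],c['rvec'],c['cx'])
t=dict(np.load('pics/s4.npz'))
R,_=cv2.Rodrigues(c['rvec']); print('opt axis',R[2],'x axis jig ang',np.degrees(np.arctan2(R[0,1],R[0,0])), 'camjig',W2J(-R.T@c['tvec']),-R.T@c['tvec'])
E
```

```text
418 [[286.4, 1.58, -19.49], [345.85, 1.58, 15.08]]
420 [[289.64, 2.97, -17.63], [340.79, 2.97, 12.16], [343.75, 2.97, 13.88], [345.49, 2.97, 14.9]]
422 [[292.98, 4.36, -15.71], [336.61, 4.36, 9.74], [338.63, 4.36, 10.92], [345.43, 4.36, 14.89]]
424 [[291.0, 5.76, -16.88], [295.48, 5.76, -14.26], [299.33, 5.76, -12.02], [332.09, 5.76, 7.12], [334.15, 5.75, 8.32], [345.33, 5.75, 14.85]]
426 [[291.37, 7.16, -16.69], [305.03, 7.16, -8.7], [307.92, 7.16, -7.01], [318.69, 7.16, -0.71], [327.89, 7.15, 4.68], [345.18, 7.15, 14.79]]
428 [[291.36, 8.56, -16.72], [345.36, 8.56, 14.93]]
430 [[291.37, 9.97, -16.74], [345.32, 9.97, 14.93]]
432 [[291.36, 11.38, -16.77], [345.3, 11.38, 14.95]]
434 [[291.35, 12.8, -16.8], [345.14, 12.8, 14.88]]
436 [[291.49, 14.22, -16.74], [345.15, 14.22, 14.91]]
438 [[291.48, 15.65, -16.77], [342.31, 15.65, 13.26]]
250 269 362
270 260 371
290 258 373
340 271 359
345 270 360
350 269 361
355 268 362
[  42.21914703 -440.87905774  111.95303905] [-1.80393208 -2.33154277 -0.33310407] 315.2707279192249
opt axis [ 0.27226834  0.06932635 -0.95972069] x axis jig ang 104.5309180223358 camjig [-164.41560319   -2.28295294] [389.65907495  57.6826006  231.36293087]
```

step_arm([
  {"slide": [10,1.1,14],"turn": [0,0,0]},
  {"slide": [20,1.1,14],"turn": [0,0,0]},
  {"slide": [28,1.1,14],"turn": [0,0,0]},
  {"slide": [33,1.1,14],"turn": [0,0,0]},
  {"slide": [35,1.1,14],"turn": [0,0,0]},
  {"slide": [35,1.1,14],"turn": [0,0,0]},
  {"slide": [35,1.1,14],"turn": [0,0,0]},
  {"slide": [35,1.1,14],"turn": [0,0,0]},
])

```text
clock: 6.6
tcp_pos: [472.8, 81.8, 71.6]
eef_rot: [-16.9, 90.0, -2.4]
contact_force: [0.9, 0.5, -2.6]
finger_gap: 28.9
```

step_arm([
  {"slide": [1,0,0],"turn": [0,0,0]},
  {"slide": [1,0,0],"turn": [0,0,0]},
  {"slide": [1,0,0],"turn": [0,0,0]},
  {"slide": [1,0,0],"turn": [0,0,0]},
])

```text
clock: 7.1
tcp_pos: [472.6, 81.8, 70.3]
eef_rot: [12.1, 90.0, 26.6]
contact_force: [-0.6, -0.8, -2.0]
finger_gap: 28.5
```

step_arm([
  {"slide": [1,0,0],"turn": [0,0,0]},
  {"slide": [1,0,0],"turn": [0,0,0]},
  {"slide": [1,0,0],"turn": [0,0,0]},
  {"slide": [1,0,0],"turn": [0,0,0]},
])

```text
clock: 7.6
tcp_pos: [472.6, 81.8, 69.3]
eef_rot: [-46.0, 90.0, -31.5]
contact_force: [-0.3, -0.4, -1.8]
finger_gap: 28.8
```

step_arm([
  {"slide": [0.7,0,0],"turn": [0,0,0]},
  {"slide": [0.7,0,0],"turn": [0,0,0]},
  {"slide": [0.7,0,0],"turn": [0,0,0]},
])

```text
clock: 7.98
tcp_pos: [472.8, 81.8, 68.8]
eef_rot: [-14.7, 90.0, -0.1]
contact_force: [-0.1, 0.0, -0.1]
finger_gap: 28.8
```

step_arm([
  {"slide": [0.6,0,0],"turn": [0,0,0]},
  {"slide": [0.6,0,0],"turn": [0,0,0]},
  {"slide": [0.6,0,0],"turn": [0,0,0]},
])

```text
clock: 8.35
tcp_pos: [472.9, 81.9, 68.8]
eef_rot: [-177.9, 90.0, -163.4]
contact_force: [-3.2, -0.1, 5.2]
finger_gap: 28.9
```

step_arm([
  {"slide": [-1.9,0,0],"turn": [0,0,0]},
  {"slide": [-1.9,0,0],"turn": [0,0,0]},
  {"slide": [-1.9,0,8],"turn": [0,0,0]},
  {"slide": [-1.9,0,14],"turn": [0,0,0]},
  {"slide": [-1.9,0,18],"turn": [0,0,0]},
  {"slide": [-1.9,0,20],"turn": [0,0,0]},
  {"slide": [-1.9,0,20],"turn": [0,0,0]},
  {"slide": [-1.9,0,20],"turn": [0,0,0]},
])

```text
clock: 9.35
tcp_pos: [491.8, 86.9, 69.9]
eef_rot: [163.0, 90.0, 177.6]
contact_force: [0.7, 0.6, -1.9]
finger_gap: 28.7
```

```bash
python3 - <<'E'
from h import *; from k import *
s=sensors.sense(); print(s['tcp_pos'],W2J(s['tcp_pos']),s['contact_force'],s['moment'],s['clock'])
c=snap('wrist','w5.png'); np.savez('pics/w5.npz',**c); t=snap('top'); np.savez('pics/t5.npz',**t)
W=world(c); hsv=cv2.cvtColor(c['color'],cv2.COLOR_BGR2HSV); g=hsv[...,1].astype(float)
y=(hsv[...,0]>15)&(hsv[...,0]<30)&(hsv[...,1]>100)
for v in (250,270,290,320,340,345,350,355): 
    k=np.where(y[v,200:440])[0]+200; print(v,k.min(),k.max())
cv2.imwrite('pics/m5.png',np.vstack([c['color'][150:450,160:480],]).repeat(2,0).repeat(2,1)[:600])
E
```

```text
[491.80538238  86.8592344   69.86078988] [-58.21371631   0.2276855 ] [ 0.69647169  0.55062167 -1.88916137] [-0.03241604  0.01361658  0.02850778] 9.35
250 269 362
270 260 372
290 258 373
320 275 355
340 271 359
345 270 360
350 269 361
355 268 362
```

View pics/m5.png

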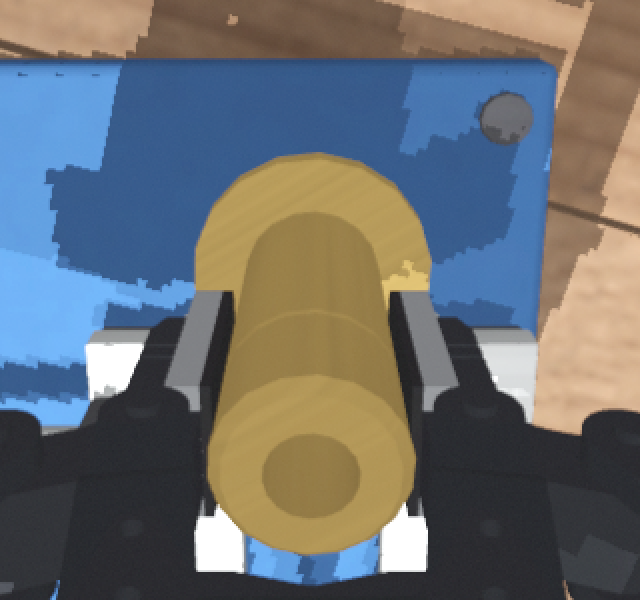

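step_arm([
  {"slide": [0,0.4,3],"turn": [0,0,0]},
  {"slide": [0,0.4,7],"turn": [0,0,0]},
  {"slide": [0,0.4,11],"turn": [0,0,0]},
  {"slide": [0,0.4,15],"turn": [0,0,0]},
  {"slide": [0,0.4,18],"turn": [0,0,0]},
  {"slide": [0,0.4,18],"turn": [0,0,0]},
])

```text
clock: 10.2
tcp_pos: [509.6, 91.8, 69.9]
eef_rot: [-10.4, 90.0, 4.2]
contact_force: [0.1, -0.3, -3.3]
finger_gap: 28.6
```

step_arm([
  {"slide": [0,0,2],"turn": [0,0,0]},
  {"slide": [0,0,4],"turn": [0,0,0]},
  {"slide": [0,0,6],"turn": [0,0,0]},
  {"slide": [0,0,6],"turn": [0,0,0]},
])

```text
clock: 10.7
tcp_pos: [515.3, 93.3, 70.0]
eef_rot: [-21.2, 90.0, -6.6]
contact_force: [0.9, -0.4, -2.2]
finger_gap: 28.6
```

step_arm([
  {"slide": [0,0,2],"turn": [0,0,0]},
  {"slide": [0,0,4],"turn": [0,0,0]},
  {"slide": [0,0,6],"turn": [0,0,0]},
  {"slide": [0,0,6],"turn": [0,0,0]},
])

```text
clock: 11.2
tcp_pos: [521.1, 94.8, 70.0]
eef_rot: [-21.3, 90.0, -6.8]
contact_force: [0.9, 0.0, -2.8]
finger_gap: 29.0
```

step_arm([
  {"slide": [0,0,3],"turn": [0,0,0]},
  {"slide": [0,0,6],"turn": [0,0,0]},
  {"slide": [0,0,9],"turn": [0,0,0]},
  {"slide": [0,0,10],"turn": [0,0,0]},
  {"slide": [0,0,10],"turn": [0,0,0]},
])

```text
clock: 11.82
tcp_pos: [530.6, 97.3, 69.9]
eef_rot: [148.8, 90.0, 163.4]
contact_force: [0.1, 0.6, -2.4]
finger_gap: 28.5
```

step_arm([
  {"slide": [0,0,3],"turn": [0,0,0]},
  {"slide": [0,0,6],"turn": [0,0,0]},
  {"slide": [0,0,9],"turn": [0,0,0]},
  {"slide": [0,0,11],"turn": [0,0,0]},
  {"slide": [0,0,11],"turn": [0,0,0]},
])

```text
clock: 12.45
tcp_pos: [541.4, 100.1, 69.9]
eef_rot: [-33.9, 90.0, -19.4]
contact_force: [-0.4, -0.0, -2.1]
finger_gap: 29.0
```

```bash
python3 - <<'E'
from h import *; from k import *
s=sensors.sense(); print(s['tcp_pos'],W2J(s['tcp_pos']),s['contact_force'],s['moment'])
c=dict(np.load('pics/w1.npz')); W=world(c)
for v in range(292,316,2): print(v,[ (W2J(W[v,u]).round(1).tolist(),round(W[v,u,2],1)) for u in (312,316,320)])
E
```

```text
[541.41218291 100.08342425  69.92720375] [-6.87541523  0.53214922] [-0.36232605 -0.01384716 -2.05158502] [ 0.01100138  0.01325547 -0.00214753]
292 [([22.2, -3.9], np.float64(12.9)), ([21.8, -0.2], np.float64(13.9)), ([21.7, 3.6], np.float64(14.2))]
294 [([24.4, -3.9], np.float64(12.7)), ([24.6, -0.2], np.float64(12.2)), ([24.7, 3.6], np.float64(11.9))]
296 [([15.0, -3.7], np.float64(38.7)), ([14.7, -0.2], np.float64(39.4)), ([26.0, 3.6], np.float64(13.7))]
298 [([15.0, -3.7], np.float64(43.0)), ([15.1, -0.2], np.float64(42.7)), ([14.7, 3.3], np.float64(43.6))]
300 [([15.0, -3.6], np.float64(47.2)), ([14.6, -0.2], np.float64(48.1)), ([14.9, 3.2], np.float64(47.3))]
302 [([14.6, -3.6], np.float64(52.0)), ([15.1, -0.2], np.float64(51.1)), ([14.6, 3.2], np.float64(52.3))]
304 [([15.5, -3.6], np.float64(54.3)), ([15.1, -0.2], np.float64(55.0)), ([16.0, 3.2], np.float64(53.1))]
306 [([16.7, -3.6], np.float64(55.5)), ([16.7, -0.2], np.float64(55.6)), ([17.6, 3.2], np.float64(53.6))]
308 [([19.3, -3.6], np.float64(54.0)), ([18.8, -0.2], np.float64(54.9)), ([19.5, 3.2], np.float64(53.5))]
310 [([21.2, -3.6], np.float64(53.9)), ([21.0, -0.2], np.float64(54.3)), ([21.0, 3.2], np.float64(54.3))]
312 [([22.2, -3.6], np.float64(55.6)), ([22.3, -0.2], np.float64(55.4)), ([25.2, 3.2], np.float64(49.4))]
314 [([26.5, -3.6], np.float64(50.5)), ([26.2, -0.2], np.float64(51.3)), ([26.9, 3.2], np.float64(49.8))]
```

step_arm([
  {"slide": [0,0,2],"turn": [0,0,0]},
  {"slide": [0,0,4],"turn": [0,0,0]},
  {"slide": [0,0,4],"turn": [0,0,0]},
  {"slide": [0,0,4],"turn": [0,0,0]},
])

```text
clock: 12.95
tcp_pos: [545.1, 101.1, 69.9]
eef_rot: [177.2, 90.0, -168.2]
contact_force: [0.9, -0.5, -2.0]
finger_gap: 28.7
```

step_arm([
  {"slide": [0,0,1],"turn": [0,0,0]},
  {"slide": [0,0,1],"turn": [0,0,0]},
  {"slide": [0,0,1],"turn": [0,0,0]},
])

```text
clock: 13.32
tcp_pos: [546.1, 101.3, 69.9]
eef_rot: [169.2, 90.0, -176.3]
contact_force: [1.0, -0.4, -2.0]
finger_gap: 28.7
```

step_arm([
  {"slide": [0,0,1],"turn": [0,0,0]},
  {"slide": [0,0,1],"turn": [0,0,0]},
  {"slide": [0,0,1],"turn": [0,0,0]},
])

```text
clock: 13.7
tcp_pos: [547.0, 101.6, 69.9]
eef_rot: [167.7, 90.0, -177.7]
contact_force: [-0.4, -0.1, -1.9]
finger_gap: 29.0
```

step_arm([
  {"slide": [0,0,1],"turn": [0,0,0]},
  {"slide": [0,0,1],"turn": [0,0,0]},
  {"slide": [0,0,1],"turn": [0,0,0]},
])

```text
clock: 14.08
tcp_pos: [548.0, 101.8, 70.0]
eef_rot: [-17.0, 90.0, -2.5]
contact_force: [-0.5, 0.1, -1.6]
finger_gap: 28.8
```

step_arm([
  {"slide": [0,0,0.6],"turn": [0,0,0]},
  {"slide": [0,0,0.6],"turn": [0,0,0]},
  {"slide": [0,0,0.6],"turn": [0,0,0]},
])

```text
clock: 14.45
tcp_pos: [548.5, 102.0, 69.9]
eef_rot: [175.5, 90.0, -170.0]
contact_force: [0.5, -0.2, -2.2]
finger_gap: 28.8
```

step_arm([
  {"slide": [0,0,0.6],"turn": [0,0,0]},
  {"slide": [0,0,0.6],"turn": [0,0,0]},
  {"slide": [0,0,0.6],"turn": [0,0,0]},
])

```text
clock: 14.82
tcp_pos: [548.8, 102.0, 69.8]
eef_rot: [175.2, 89.9, -170.2]
contact_force: [-2.4, -0.4, -1.0]
finger_gap: 28.6
```

step_arm([
  {"slide": [0,0,0.6],"turn": [0,0,0]},
  {"slide": [0,0,0.6],"turn": [0,0,0]},
  {"slide": [0,0,0.6],"turn": [0,0,0]},
])

```text
clock: 15.2
tcp_pos: [549.1, 102.1, 69.7]
eef_rot: [175.9, 89.9, -169.5]
contact_force: [-4.8, -0.8, 1.2]
finger_gap: 28.6
```

step_arm([
  {"slide": [0,0,0.5],"turn": [0,0,0]},
  {"slide": [0,0,1.0],"turn": [0,0,0]},
  {"slide": [0,0,1.0],"turn": [0,0,0]},
])

```text
clock: 15.58
tcp_pos: [549.4, 102.3, 69.5]
eef_rot: [175.5, 89.8, -169.9]
contact_force: [-5.7, -2.7, 2.6]
finger_gap: 28.5
```

step_arm([
  {"slide": [0,0,0.4],"turn": [0,0,0]},
  {"slide": [0,0,0.4],"turn": [0,0,0]},
])

```text
clock: 15.82
tcp_pos: [549.5, 102.3, 69.5]
eef_rot: [175.7, 89.7, -169.7]
contact_force: [-6.6, -2.8, 2.5]
finger_gap: 28.6
```

step_arm([
  {"slide": [0,0,0.5],"turn": [0,0,0]},
  {"slide": [0,0,1.0],"turn": [0,0,0]},
  {"slide": [0,0,1.0],"turn": [0,0,0]},
])

```text
clock: 16.2
tcp_pos: [549.7, 102.4, 69.3]
eef_rot: [176.0, 89.6, -169.4]
contact_force: [-9.4, -3.0, 3.3]
finger_gap: 29.0
```

```bash
python3 - <<'E'
from h import *
s=sensors.sense(); print(s['tcp_pos'],s['contact_force'],s['moment'])
c=capture('scene'); np.savez('pics/s6.npz',**c)
cv2.imwrite('pics/m6.png',cv2.resize(c['color'][150:270,220:380],None,fx=5,fy=5,interpolation=cv2.INTER_CUBIC))
E
```

```text
[549.74896686 102.38606747  69.329219  ] [-9.38317903 -2.99388198  3.27629328] [-0.54357747  1.50823267 -0.02068172]
```

View pics/m6.png

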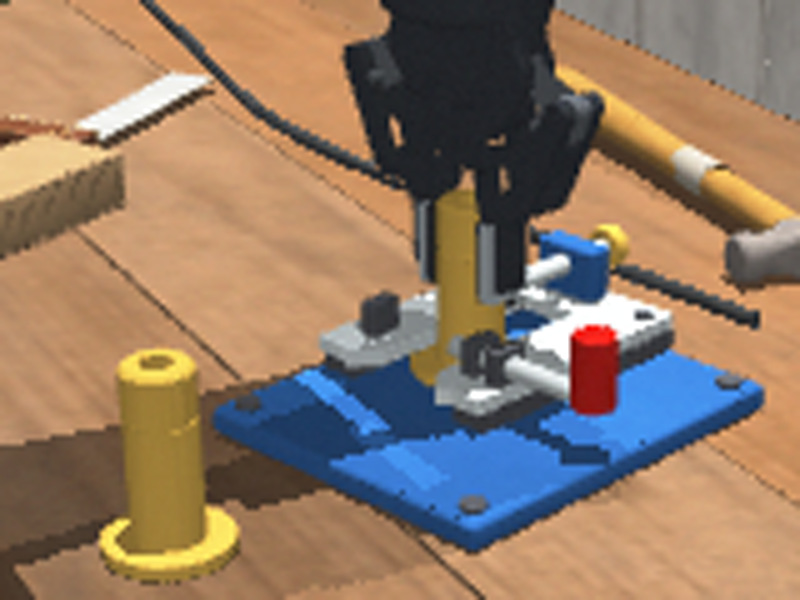

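step_arm([
  {"slide": [0,0,0.5],"turn": [0,0,0]},
  {"slide": [0,0,1.0],"turn": [0,0,0]},
])

```text
clock: 16.5
tcp_pos: [550.0, 102.5, 69.2]
eef_rot: [176.1, 89.5, -169.3]
contact_force: [-10.7, -3.8, 5.0]
finger_gap: 29.2
```

step_arm([
  {"slide": [0,0,0],"turn": [0,0,0]},
  {"slide": [0,0,0],"turn": [0,0,0]},
])

```text
clock: 16.75
tcp_pos: [550.0, 102.5, 69.2]
eef_rot: [176.1, 89.5, -169.3]
contact_force: [-11.0, -3.5, 4.2]
finger_gap: 28.6
```

step_arm([
  {"slide": [0,0,0.7],"turn": [0,0,0]},
  {"slide": [0,0,0.7],"turn": [0,0,0]},
  {"slide": [0,0,0.7],"turn": [0,0,0]},
  {"slide": [0,0,0.7],"turn": [0,0,0]},
])

```text
clock: 17.25
tcp_pos: [550.1, 102.5, 69.2]
eef_rot: [176.2, 89.4, -169.1]
contact_force: [-12.7, -5.4, 5.8]
finger_gap: 28.8
```

step_arm([
  {"slide": [0,0,0],"turn": [0,0,0]},
  {"slide": [0,0,0],"turn": [0,0,0]},
  {"slide": [0,0,0],"turn": [0,0,0]},
  {"slide": [0,0,0],"turn": [0,0,0]},
])

```text
clock: 17.75
tcp_pos: [550.1, 102.6, 69.1]
eef_rot: [176.2, 89.4, -169.2]
contact_force: [-12.8, -3.8, 5.8]
finger_gap: 29.0
```

step_arm([
  {"slide": [0,0,0],"turn": [0,0,0]},
  {"slide": [0,0,0],"turn": [0,0,0]},
  {"slide": [0,0,0],"turn": [0,0,0]},
])

```text
clock: 18.12
tcp_pos: [550.1, 102.5, 69.2]
eef_rot: [176.4, 89.4, -169.0]
contact_force: [-12.4, -4.4, 6.3]
finger_gap: 28.6
```

step_arm([
  {"slide": [0,0,-1.2],"turn": [0,0,0]},
  {"slide": [0,0,-2.4],"turn": [0,0,0]},
  {"slide": [0,0,-2.4],"turn": [0,0,0]},
])

```text
clock: 18.5
tcp_pos: [549.4, 102.4, 69.1]
eef_rot: [174.3, 89.7, -171.1]
contact_force: [-6.5, -2.5, 1.2]
finger_gap: 28.7
```

step_arm([
  {"slide": [0,0,0],"turn": [0,0,0]},
  {"slide": [0,0,0],"turn": [0,0,0]},
  {"slide": [0,0,0],"turn": [0,0,0]},
  {"slide": [0,0,0],"turn": [0,0,0]},
], claw=50)

```text
clock: 19.0
tcp_pos: [552.0, 102.8, 70.3]
eef_rot: [-9.6, 89.9, 5.0]
contact_force: [-0.1, -0.3, -0.1]
finger_gap: 50.3
```

step_arm([
  {"slide": [-15,0,0],"turn": [0,0,0]},
  {"slide": [-40,0,0],"turn": [0,0,0]},
  {"slide": [-70,0,0],"turn": [0,0,0]},
  {"slide": [-90,0,0],"turn": [0,0,0]},
  {"slide": [-90,0,0],"turn": [0,0,0]},
  {"slide": [-90,0,0],"turn": [0,0,0]},
])

```text
clock: 19.75
tcp_pos: [551.0, 102.7, 159.5]
eef_rot: [164.5, 90.0, 179.1]
contact_force: [-1.5, 0.6, -0.3]
finger_gap: 50.1
```

```bash
python3 - <<'E'
from h import *; from k import *
s=sensors.sense(); print(s['tcp_pos'],W2J(s['tcp_pos']),s['eef_rot'],s['contact_force'])
c=snap('wrist'); np.savez('pics/w7.npz',**c); W=world(c); hsv=cv2.cvtColor(c['color'],cv2.COLOR_BGR2HSV)
r=cv2.inRange(hsv,(0,180,80),(6,255,255))>0; w=W[r]; print('knob',len(w)); 
if len(w): w=w[w[:,2]>62]; print(W2J(w.mean(0)[:2]),len(w))
t=snap('top'); hs=cv2.cvtColor(t['color'],cv2.COLOR_BGR2HSV); Wt=world(t); np.savez('pics/t7.npz',**t)
r=cv2.inRange(hs,(0,180,80),(6,255,255))>0; r[:190]=0;r[220:]=0;r[:,:260]=0;r[:,300:]=0; w=Wt[r]; w=w[w[:,2]>60]; print('top knob',len(w),W2J(w.mean(0)[:2]) if len(w) else 0)
y=(hsv[...,0]>15)&(hsv[...,0]<30)&(hsv[...,1]>100)&(W[...,2]>85)&(W[...,2]<100); w=W[y]
ce,R=cv2.minEnclosingCircle(w[:,:2].astype(np.float32)); print('bush top',W2J(ce),R,np.median(w[:,2]))
cv2.imwrite('pics/w7.png',c['color'])
E
```

```text
[550.99456959 102.69610457 159.54916754] [3.05609901 0.64729126] [164.51359437  89.96398584 179.06760343] [-1.51808002  0.56145849 -0.30209694]
knob 1518
[-26.16832585 -94.14229406] 1104
top knob 59 [-29.50681923 -95.86343134]
bush top [-0.39330188 -0.351246  ] 15.042829513549805 92.95766584385134
```

View pics/w7.png

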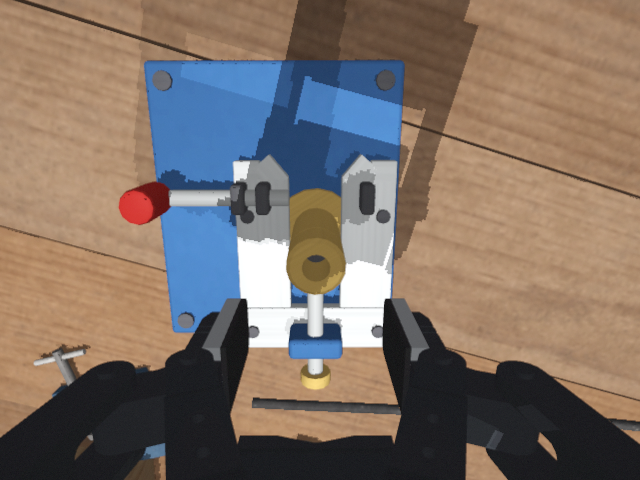

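step_arm([
  {"slide": [0,-50,-10],"turn": [0,0,0]},
  {"slide": [0,-100,-28],"turn": [0,0,0]},
  {"slide": [0,-131,-28.5],"turn": [0,0,0]},
  {"slide": [10,-131,-28.5],"turn": [0,0,0]},
  {"slide": [45,-131,-28.5],"turn": [0,0,0]},
  {"slide": [80,-131,-28.5],"turn": [0,0,0]},
  {"slide": [99,-131,-28.5],"turn": [0,0,0]},
  {"slide": [99,-131,-28.5],"turn": [0,0,0]},
  {"slide": [99,-131,-28.5],"turn": [0,0,0]},
], claw=0)

```text
clock: 20.98
tcp_pos: [557.7, -31.1, 62.0]
eef_rot: [-25.8, 89.9, -11.2]
contact_force: [0.5, -0.5, 1.1]
finger_gap: -0.1
```

step_arm([
  {"slide": [0,4,0],"turn": [0,0,0]},
  {"slide": [0,8,0],"turn": [0,0,0]},
  {"slide": [0,11,0],"turn": [0,0,0]},
  {"slide": [0,14,0],"turn": [0,0,0]},
  {"slide": [0,14,0],"turn": [0,0,0]},
])

```text
clock: 21.6
tcp_pos: [553.5, -17.8, 61.3]
eef_rot: [-42.5, 89.9, -28.0]
contact_force: [-0.2, -1.1, 0.4]
finger_gap: -0.0
```

step_arm([
  {"slide": [0,4,0],"turn": [0,0,0]},
  {"slide": [0,8,0],"turn": [0,0,0]},
  {"slide": [0,12,0],"turn": [0,0,0]},
  {"slide": [0,12,0],"turn": [0,0,0]},
])

```text
clock: 22.1
tcp_pos: [550.2, -5.6, 60.9]
eef_rot: [43.1, 90.0, 57.7]
contact_force: [0.4, -1.8, 1.3]
finger_gap: 0.1
```

step_arm([
  {"slide": [0,4,0],"turn": [0,0,0]},
  {"slide": [0,8,0],"turn": [0,0,0]},
  {"slide": [0,12,0],"turn": [0,0,0]},
  {"slide": [0,15,0],"turn": [0,0,0]},
  {"slide": [0,17,0],"turn": [0,0,0]},
])

```text
clock: 22.72
tcp_pos: [546.0, 10.6, 60.9]
eef_rot: [2.5, 90.0, 17.0]
contact_force: [2.0, -2.0, 1.4]
finger_gap: -0.1
```

```bash
python3 - <<'E'
from h import *; from k import *
s=sensors.sense(); print(W2J(s['tcp_pos']),s['contact_force'])
c=capture('scene'); cv2.imwrite('pics/m8.png',cv2.resize(c['color'][150:270,220:380],None,fx=5,fy=5,interpolation=cv2.INTER_CUBIC))
E
```

```text
[-25.01722029 -87.21891583] [ 1.95943548 -2.00358755  1.37759384]
```

View pics/m8.png

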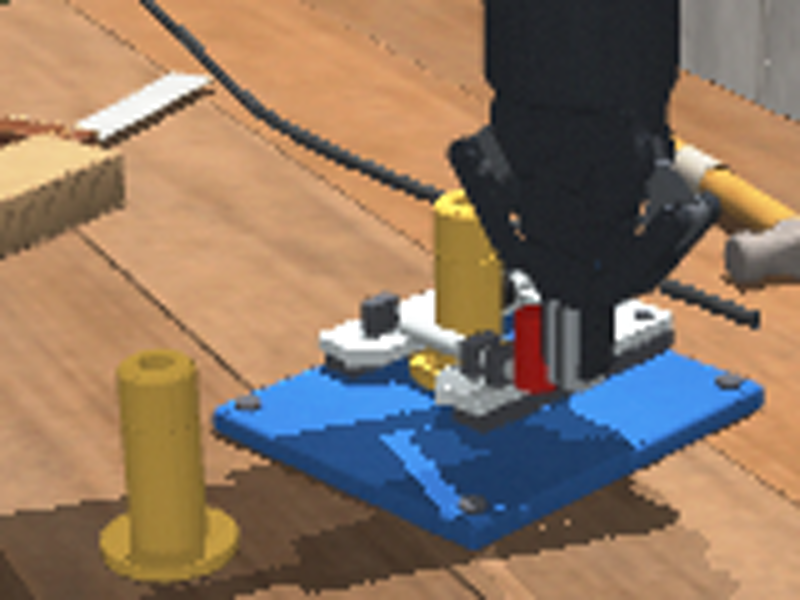

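step_arm([
  {"slide": [0,2,0],"turn": [0,0,0]},
  {"slide": [0,3.5,0],"turn": [0,0,0]},
  {"slide": [0,3.5,0],"turn": [0,0,0]},
])

```text
clock: 23.15
tcp_pos: [545.0, 13.9, 60.9]
eef_rot: [91.8, 90.0, 106.3]
contact_force: [1.6, -1.0, 0.4]
finger_gap: -0.1
```

step_arm([
  {"slide": [0,1.5,0],"turn": [0,0,0]},
  {"slide": [0,1.5,0],"turn": [0,0,0]},
  {"slide": [0,1.5,0],"turn": [0,0,0]},
])

```text
clock: 23.52
tcp_pos: [544.6, 15.3, 60.9]
eef_rot: [108.1, 90.0, 122.7]
contact_force: [2.0, -1.0, -0.1]
finger_gap: -0.0
```

step_arm([
  {"slide": [0,1.5,0],"turn": [0,0,0]},
  {"slide": [0,1.5,0],"turn": [0,0,0]},
  {"slide": [0,1.5,0],"turn": [0,0,0]},
])

```text
clock: 23.9
tcp_pos: [544.2, 16.7, 60.9]
eef_rot: [124.1, 90.0, 138.7]
contact_force: [1.5, -1.9, 1.5]
finger_gap: 0.3
```

step_arm([
  {"slide": [0,1,0],"turn": [0,0,0]},
  {"slide": [0,1,0],"turn": [0,0,0]},
  {"slide": [0,1,0],"turn": [0,0,0]},
])

```text
clock: 24.28
tcp_pos: [544.0, 17.6, 60.9]
eef_rot: [141.1, 90.0, 155.7]
contact_force: [0.9, -2.3, 0.2]
finger_gap: 0.2
```

step_arm([
  {"slide": [0,1,0],"turn": [0,0,0]},
  {"slide": [0,1,0],"turn": [0,0,0]},
  {"slide": [0,1,0],"turn": [0,0,0]},
])

```text
clock: 24.65
tcp_pos: [543.8, 18.6, 60.9]
eef_rot: [108.2, 90.0, 122.7]
contact_force: [2.3, -1.8, 0.9]
finger_gap: -0.1
```

step_arm([
  {"slide": [0,1,0],"turn": [0,0,0]},
  {"slide": [0,1,0],"turn": [0,0,0]},
  {"slide": [0,1,0],"turn": [0,0,0]},
])

```text
clock: 25.02
tcp_pos: [543.6, 19.3, 60.9]
eef_rot: [-92.1, 90.0, -77.5]
contact_force: [1.0, -3.5, -0.7]
finger_gap: 0.4
```

step_arm([
  {"slide": [0,1,0],"turn": [0,0,0]},
  {"slide": [0,1,0],"turn": [0,0,0]},
  {"slide": [0,1,0],"turn": [0,0,0]},
])

```text
clock: 25.4
tcp_pos: [543.6, 19.4, 61.0]
eef_rot: [-86.7, 89.9, -72.1]
contact_force: [2.7, -7.4, -0.6]
finger_gap: -0.2
```

step_arm([
  {"slide": [0,0.7,0],"turn": [0,0,0]},
  {"slide": [0,0.7,0],"turn": [0,0,0]},
  {"slide": [0,0.7,0],"turn": [0,0,0]},
])

```text
clock: 25.78
tcp_pos: [543.6, 19.5, 61.0]
eef_rot: [-85.0, 89.8, -70.4]
contact_force: [2.0, -10.3, -0.3]
finger_gap: 0.2
```

step_arm([
  {"slide": [0,-6,0],"turn": [0,0,0]},
  {"slide": [0,-25,0],"turn": [0,0,0]},
  {"slide": [-10,-45,-5],"turn": [0,0,0]},
  {"slide": [-50,-45,-20],"turn": [0,0,0]},
  {"slide": [-100,-40,-40],"turn": [0,0,0]},
  {"slide": [-140,-20,-50],"turn": [0,0,0]},
  {"slide": [-160,40,-50],"turn": [0,0,0]},
  {"slide": [-160,80,-50],"turn": [0,0,0]},
  {"slide": [-160,80,-50],"turn": [0,0,0]},
  {"slide": [-160,80,-50],"turn": [0,0,0]},
])

```text
clock: 27.02
tcp_pos: [474.7, 85.2, 221.1]
eef_rot: [-89.1, 90.0, -74.6]
contact_force: [0.7, -0.5, -0.3]
finger_gap: 0.0
```

```bash
python3 - <<'E'
from h import *; from k import *
s=sensors.sense(); print(s['tcp_pos'],s['contact_force'],s['clock'])
c=snap('wrist'); W=world(c); hsv=cv2.cvtColor(c['color'],cv2.COLOR_BGR2HSV)
r=cv2.inRange(hsv,(0,180,80),(6,255,255))>0; w=W[r]; w=w[w[:,2]>62]; print('knob',W2J(w.mean(0)[:2]),len(w))
y=(hsv[...,0]>15)&(hsv[...,0]<30)&(hsv[...,1]>100)&(W[...,2]>88)&(W[...,2]<100); w=W[y]
print('bush top',W2J(cv2.minEnclosingCircle(w[:,:2].astype(np.float32))[0]),np.median(w[:,2]))
t=snap('top'); a=np.load('pics/top0.npz')['color'].astype(int)
d=np.abs(a-t['color']).max(2); print('tape/tin diff',(d[165:215,345:390]>40).sum(),(d[195:255,415:460]>40).sum())
cv2.imwrite('pics/w9.png',c['color'])
E
```

```text
[474.72499787  85.24852949 221.14050854] [ 0.71091473 -0.47176246 -0.33263007] 27.025
knob [-26.5533534 -55.4880295] 411
bush top [-556.04188993   40.02932235] nan
tape/tin diff 0 0
  return _methods._mean(a, axis=axis, dtype=dtype,
  ret = ret.dtype.type(ret / rcount)
```

View pics/w9.png

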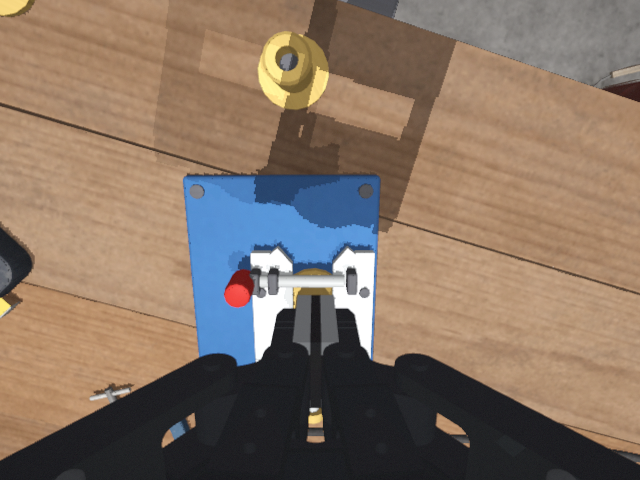

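```bash
python3 -c "
from bench import workorder; print(workorder.job_done())"
```

```text
the job is handed in; nothing more can be done
None
```

I loaded the brass bush farthest from the base (478 mm; the other two are at 378 and 408 mm) into the jig and shut the bolt behind it. The job was handed in at about 27 s with the robot clear of everything.

- **Press home:** I slid it in upright with the flange under the plate. The press on the rubber stop built up to about 13 N on the wrist sensor. It held steady there for about 1 s, and the highest reading was about 13.7 N. A little of that may have gone into the base plate rather than the stop, because the wrist also showed about 8 N of downward load on it.
- **Release:** I eased off to about 7 N and opened the fingers. The bush then stood upright at jig x about 0, y about 0 mm, against the stop.
- **Bolt:** I pushed the knob until it stopped moving, at about 10 N. The final view shows the rod across both guides, with the knob at jig y -55.5 mm (shut is -55).
- **Tape measure and tin:** the top view shows no change around either one.

My last attempt to measure the bush position failed, because the closed fingers hid the bush top in the wrist picture. The position above was measured before I pushed the bolt. A scene picture taken with the bolt nearly across still showed the bush upright in place.

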